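# Scan the job label in the leak-test booth

### The arm

A 7-joint arm with a two-finger parallel gripper is mounted at the origin on the work surface. World frame = base frame: x ahead of the robot, y to its left, z up, the work surface at z = 0. Lengths are in m, angles in rad, forces in N, time in s.
With the tool pointing down it reaches from about 0.35 to 0.9 m from the base axis. Payload 8.1 kg.
Tool frame: the origin (TCP) lies at the centre of the arm's flange, where the gripper is bolted on; the fingertips stand 178 mm ahead of it and the grasp point (between the pads) lies 159 mm ahead of it; x points along the fingers, z is the direction in which the jaws open and shut, and the axes are right-handed (so a half turn about x gives the same grasp; the last joint's range is limited). The gripper opens to 92 mm and grips with 3 to 60 N. Pads are 19 mm wide; open, the fingers measure 130 mm over their backs; the gripper's body (75 mm by 190 mm) begins 47 mm behind the grasp point.
Start: joints at [-1.215, 0.434, 0.025, 1.573, -0.012, 1.134, -0.075], TCP at [0.277, 0.56, 0.405] pointing down, gripper open.
Joint ranges: [-2.62, 2.62], [-0.44, 2.09], [-1.27, 1.32], [0.08, 2.57], [-1.32, 4.46], [0.12, 2], [-2.74, 2.74]. Speed limits (rad/s): [2.22, 2.22, 3.01, 3.01, 3.14, 3.14, 3.14].

### API

Orientations are given as a rotation vector (axis times angle).
In Python, from cell import arm, get_image, search_frame, pinpoint gives the robot as it stands.
- The arm moves only by the tool arm_command, never from a script. Its argument "motion" is a list of rows, each a list of 7 numbers: the finger opening in mm, from 0 to 91.8, then the shift along the tool's x, y, z in mm, then the turn, a rotation vector about the tool's x, y, z in degrees. In form: [[fingers, x, y, z, ax, ay, az], ...]. A call has 1 to 5 rows; each row shifts and turns the commanded pose from where the row before left it, along the tool's axes as they then stand; what a row does not reach is not made up. A row lasts 1/8 s, in which the tool goes at most 62.5 mm and 10.7 degrees, less where a joint would pass 70% of its speed; a pose out of reach is approached as far as the arm can. A call with a gripper value outside its range is refused whole. The fingers move at their own pace and stop on an object; "newtons" is the grip in N (left out, the last holds). Time passes only in rows, so rows that do not move let the fingers close. It gives the time, the measured TCP pose, the force and the opening at its end, in the units of the state.
- arm.observe(): the state, without advancing time (a new reading comes with each control period).
- get_image(name): name is "scene" or "top" or "wrist"; returns a dict with "frame" (384x512x3 uint8, red, green, blue), "range_z" (384x512 float32, m along the optical axis (not along the pixel's ray), 0 where there is no reading), "K" (3x3 intrinsics, pixels), "origin" and "rotation" of the camera in the world; the wrist camera has in their place "tool_from_camera" (4x4, takes a point from camera to tool coordinates, whose origin is the TCP and whose axes are the tool frame's). Camera axes: x right, y down, z forward; pixel columns grow to the right and rows downward; lengths in m; the calibration is good to about 2 mm. A picture is of the moment at which its call begins: read the wrist's pose just before it.
- arm.sign_off(): hands the job in, once; it reports no verdict.
Trained networks look in the newest picture that a camera, given by its name, has taken for a name from the list of things; names that differ only in an ending like _2 or _b are one class to them, and where a whole thing is asked for, a point or a joint stands for the part that bears it (a point fixed in the world has none). Each returns a list of dicts, best first, with "p" (0 to 1); they miss things now and then, are a little off and sometimes report something else, mostly with a low value. They report only what shows in the picture. A call takes as long as a camera call. They do not tell look-alikes from the thing itself.
- search_frame(camera, target): "point" ([x, y, z] in m, in world coordinates, good to about 4 mm: the middle of the surface that is visible of it).
- pinpoint(camera, target): "point" ([x, y, z] in m, in world coordinates, good to about 4 mm: a listed point, or the origin of a listed thing).
The state is a dict: "clock": time; "joints": joint angles; "dq": joint speeds; "joint_efforts": joint torques, N m; "position": TCP position; "ee_rot": TCP orientation; "force": force on the tool from outside, world axes, zero at the start; "ft_torque": the same for the moment, N m; "width": opening from 0.0 (shut) to 1.0 (fully open).
Only numpy, scipy, OpenCV 4.12 (cv2) and the standard library are available. Lean on these libraries where they do the work, as an engineer would, in place of code of your own. Each camera call takes 0.05 s, during which the arm holds its last target. There are 200 camera calls.

### The job

Slide the front sash of the clear leak-test booth all the way up, pick up the hand scanner, and aim its window squarely at the middle of the barcode label inside from about 15 cm away, holding it steady for two seconds. Then lay the scanner back on its rubber mat, right way up, setting it down rather than dropping it. Leave the sash up and do not disturb the respirator shells.

Things in the scene. Friction and masses are not known exactly. Their poses are not given: they have to be found in the camera images.
- sash (a joint): height of the booth's sliding sash above shut, in m: 0 shut, 0.15 fully up. It stays where it is left (friction; about 11 N to lift). The sash is a clear pane in an aluminium frame, 340 mm wide and 170 mm tall, its lower edge 10 mm above the table when shut.
- sash_handle (a point): middle of the sash's handle: a dark straight bar, 14 mm square in section, 140 mm long, level and parallel to the sash (along the booth's y), held 55 mm in front of the pane by a 10 mm thick arm 65 mm to either side of the middle. Height 170 mm above the table when shut, 10 mm below the sash's top edge. Its z axis points up, its x axis from the robot's side into the booth.
- booth: leak-test booth, fixed: aluminium floor plate 8 mm thick, clear walls 190 mm tall at the sides and back, open on top, 370 mm wide (y), 220 mm deep (x); two sash guides 240 mm tall at the front corners. Origin on the table at the middle of its front, in the plane of the sash; x points into the booth, away from the robot, z up.
- label (a point): middle of the barcode label (white, 74 by 54 mm, black bars) on the sloped plate (86 by 66 mm) of a fixed stand in the left or right half of the booth, 56 mm above the table, about 70 mm behind the sash. It is tilted 45 degrees, looking up and out through the sash opening: z axis is the face's outward normal, y runs level along its width, x up the slope.
- scanner: hand scanner, grey, loose, 250 g, lying on the mat: a straight handle 145 mm long (x from -90 to +55 mm), 36 mm wide (y) and 36 mm tall, with an angled head 56 mm wide at its +x end (x 44 to 96 mm, 8 to 60 mm above its underside). Origin at the centre of its underside, x towards the head, z up; centre of mass about 8 mm ahead of the origin.
- scanner_window (a point): middle of the scanner's dark window on the head, 84 mm ahead of the scanner's origin (+x) and 20 mm above its underside. x axis: the line of sight, which points 45 degrees down and forward when the scanner is level; y axis as the scanner's.
- mat: dark rubber mat, fixed, 260 mm (x) by 160 mm (y), 4 mm thick; origin at the centre of its underside.
- mask_a: respirator shell, a loose translucent cone with a white filter disc on top, 100 mm across its flat rim, with a nose ridge on one side, 63 mm tall, 80 g; origin at the centre of its underside. It stands on the table in front of the booth.
- mask_b: respirator shell, a loose translucent cone with a white filter disc on top, 100 mm across its flat rim, with a nose ridge on one side, 63 mm tall, 80 g; origin at the centre of its underside. It stands on the table in front of the booth.
- mask_c: respirator shell, a loose translucent cone with a white filter disc on top, 100 mm across its flat rim, with a nose ridge on one side, 63 mm tall, 80 g; origin at the centre of its underside. It stands on the table beyond the mat, to the right.
- mask_booth: respirator shell, a loose translucent cone with a white filter disc on top, 100 mm across its flat rim, with a nose ridge on one side, 63 mm tall, 80 g; origin at the centre of its underside. It stands on the booth's floor beside the label stand.
Things that resemble listed ones, but are neither listed nor needed, are in the scene too. Several things have the shape of the scanner; the one meant has the colours described above.

How it is judged:
By the outcome, as a careful person would: the job done as asked, in the order asked, and still so for the second after the job is handed in, with the robot touching nothing.
It also fails if it takes over 69 s, if anything falls off the work surface, if the arm or the gripper's body presses on something with over 40 N, if the wrist force passes 120 N, or if a joint passes its speed limit or range.

## Working session

There is one attempt and no reset: what is moved stays moved. The work goes in short steps, Python scripts to look and compute and a tool call to move; the robot and the scene stay as the last step left them, time stands still between calls to the robot, and variables do not carry over. Pictures are saved under pics/ and viewed, about 8 in all and at most 12, crops included, and the job is handed in when it is done.

Besides the shell and the picture viewer there is one more tool, called after "Request:" in YAML: its name, and indented under it one key for each argument. arm_command: Moves the arm, as the interface text tells. Its arguments: {"type":"object","properties":{"motion":{"type":"array"},"newtons":{"type":"number"}},"required":["motion"]}

```bash
ls; mkdir -p pics
cat > h.py <<'E'
import numpy as np, cv2
from cell import arm,get_image,search_frame,pinpoint
from scipy.spatial.transform import Rotation as R
def save(cam,name,sc=1.0):
    d=get_image(cam); cv2.imwrite('pics/'+name,cv2.resize(d['frame'][:,:,::-1],None,fx=sc,fy=sc)); return d
E
python3 - <<'E'
from h import *
s=arm.observe(); print(s)
for c in ['scene','top']:
    d=save(c,c+'0.png',1.5); print(c,d['origin'],d['K'][0,0])
    for n in ['sash_handle','booth','label','scanner','scanner_window','mat','mask_a','mask_booth']:
        print(c,n,[(np.round(r['point'],3).tolist(),round(r['p'],2)) for r in pinpoint(c,n)][:6])
E
```

```text
pics
{'clock': 0.0, 'joints': array([-1.21456972,  0.43523493,  0.02494968,  1.57408465, -0.01158451,
        1.13401906, -0.07509174]), 'dq': array([ 0.0011715 , -0.00036323,  0.00116016, -0.00047598, -0.00106402,
       -0.00195479,  0.00042472]), 'joint_efforts': array([-6.75964748e-04, -6.67841148e+01,  9.84791592e-01, -3.14459753e+01,
       -6.05460349e-02,  4.30734409e-02,  1.58716043e-04]), 'position': array([0.27672819, 0.56014093, 0.40394188]), 'ee_rot': array([-0.86587288,  1.39330987,  0.86428557]), 'force': array([-0.11804962, -0.03436029, -0.39419771]), 'ft_torque': array([-0.04400757,  0.05198457, -0.03824082]), 'width': 1.002285374525555}
scene [ 1.34222627 -0.12371933  0.7209442 ] 356.87842994021804
scene sash_handle [([0.572, 0.088, 0.183], 0.71)]
scene booth [([0.622, 0.098, 0.0], 0.58)]
scene label [([0.676, 0.183, 0.056], 0.41)]
scene scanner [([0.257, -0.481, -0.001], 0.91), ([0.512, -0.28, 0.003], 0.68), ([0.466, -0.71, -0.001], 0.56)]
scene scanner_window [([0.276, -0.562, 0.021], 0.94), ([0.6, -0.272, 0.024], 0.79), ([0.385, -0.732, 0.02], 0.77), ([0.571, 0.092, 0.183], 0.18)]
scene mat [([0.52, -0.26, 0.001], 0.93)]
scene mask_a [([0.465, -0.485, 0.0], 0.72), ([0.419, 0.035, 0.001], 0.51)]
scene mask_booth [([0.701, 0.027, 0.006], 0.72)]
top [ 0.28324261 -0.24068853  1.39618411] 369.503474571329
top sash_handle [([0.574, 0.088, 0.182], 0.59)]
top booth [([0.618, 0.101, -0.002], 0.62)]
top label [([0.678, 0.183, 0.055], 0.8)]
top scanner [([0.256, -0.48, 0.001], 0.81), ([0.51, -0.278, 0.003], 0.78)]
top scanner_window [([0.388, -0.728, 0.02], 0.71), ([0.597, -0.276, 0.024], 0.66), ([0.275, -0.56, 0.02], 0.59)]
top mat [([0.517, -0.264, -0.003], 0.97)]
top mask_a [([0.42, 0.034, 0.004], 0.94), ([0.448, 0.234, -0.002], 0.9), ([0.468, -0.485, -0.002], 0.73)]
top mask_booth [([0.698, 0.026, 0.01], 0.59), ([0.571, 0.087, 0.183], 0.3)]
```

View pics/scene0.png

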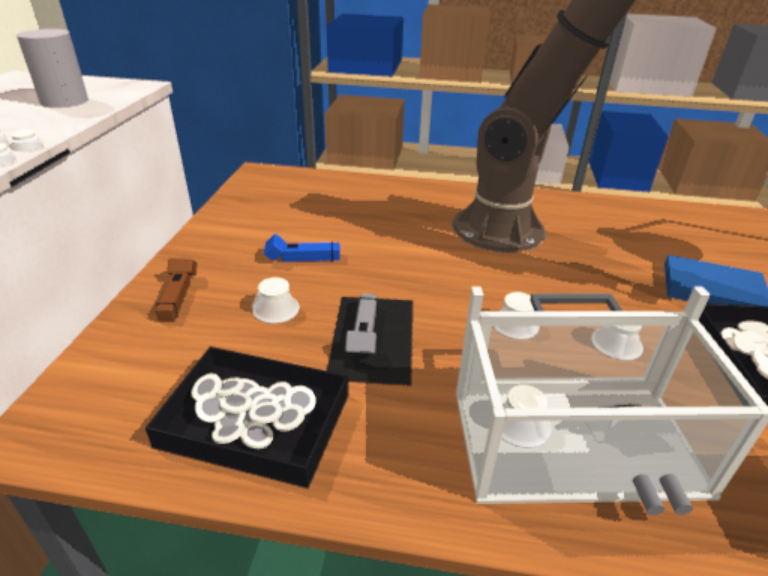

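View pics/top0.png

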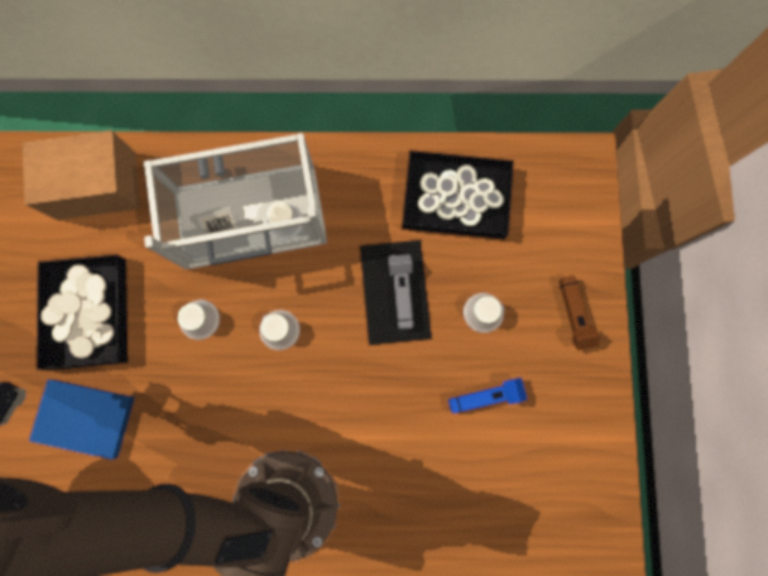

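The grey scanner lies on the mat (top view ~400,290 px, head towards the booth). The booth is yawed about 10°, with the label stand in its left half (~217,218 px) and the masks in front at (198,320) and (278,328). Next I'll refine the yaws and the label normal from depth.

```bash
cat >> h.py <<'E'
def cloud(d):
    z=d['range_z']; v,u=np.indices(z.shape); K=d['K']
    p=np.stack([(u-K[0,2])/K[0,0]*z,(v-K[1,2])/K[1,1]*z,z],-1)
    return p@np.array(d['rotation']).T+d['origin'], z>0
def yaw(p):
    q=p[:,:2]-p[:,:2].mean(0); w,V=np.linalg.eigh(q.T@q); return np.degrees(np.arctan2(V[1,1],V[0,1])),np.sqrt(w/len(q))
def toolR(ang): # tool down, jaw (z) along world angle ang deg
    z=np.array([np.cos(np.radians(ang)),np.sin(np.radians(ang)),0]); x=np.array([0,0,-1.]); return np.c_[x,np.cross(z,x),z]
def go(tgt,Rt,n=None):
    s=arm.observe(); R0=R.from_rotvec(s['ee_rot']).as_matrix()
    d=R0.T@(np.array(tgt)-s['position'])*1000; r=np.degrees(R.from_matrix(R0.T@Rt).as_rotvec())
    k=n or max(1,int(np.ceil(max(np.linalg.norm(d)/55,np.linalg.norm(r)/9.5))))
    # straight world line with the turn spread: per row increments
    rows=[];rv=np.radians(r)/k
    for i in range(k):
        rows.append(np.r_[R.from_rotvec(-rv*i).apply(d)/k,r/k].round(1).tolist())
    print('total',d.round(1),r.round(2),'k',k); [print(x) for x in rows]
E
python3 - <<'E'
from h import *
s=arm.observe(); print(R.from_rotvec(s['ee_rot']).as_matrix().round(3))
for c in ['top','scene']:
    d=get_image(c); P,ok=cloud(d); f=d['frame'].astype(int)
    def box(cx,cy,r,z0,z1): return ok&(np.hypot(P[...,0]-cx,P[...,1]-cy)<r)&(P[...,2]>z0)&(P[...,2]<z1)
    dark=f.max(-1)<110
    m=box(.573,.088,.085,.165,.2)&dark; q=P[m]; print(c,'handle',m.sum(),q.mean(0).round(3),yaw(q), q.min(0).round(3),q.max(0).round(3))
    m=box(.51,-.279,.12,.02,.08); q=P[m]; print(c,'scanner',m.sum(),q.mean(0).round(3),yaw(q))
    h=q[q[:,2]<.046]; print(' body',h.mean(0).round(3),yaw(h),h[:,2].max())
    m=box(.677,.183,.045,.03,.085); q=P[m]
    if m.sum()>20:
        ce=q.mean(0); w,V=np.linalg.eigh((q-ce).T@(q-ce)); n=V[:,0]*np.sign(V[2,0]); print(c,'label',m.sum(),ce.round(3),n.round(3),np.degrees(np.arctan2(-n[1],-n[0])),np.sqrt(w/m.sum()))
    m=box(.72,.12,.3,.18,.2)&~dark; q=P[m]; r=cv2.minAreaRect(q[:,:2].astype(np.float32)); print(c,'rim',m.sum(),r)
    m=box(.52,-.262,.17,.0,.01)&(f.max(-1)<70); q=P[m]; print('mat',cv2.minAreaRect(q[:,:2].astype(np.float32)))
E
```

```text
[[ 0.    -0.897  0.443]
 [ 0.     0.443  0.897]
 [-1.     0.     0.   ]]Traceback (most recent call last):
  File "<stdin>", line 4, in <module>
  File "h.py", line 9, in cloud
    return p@np.array(d['rotation']).T+d['origin'], z>0
           ~~~~~~~~~~~~~~~~~~~~~~~~~~~^~~~~~~~~~~~
ValueError: operands could not be broadcast together with shapes (384,512) (3,)
```

```bash
sed -i "s/np.array(d\['rotation'\]).T/rm(d['rotation']).T/" h.py
cat >> h.py <<'E'
def rm(a):
    a=np.array(a); return a if a.shape==(3,3) else R.from_rotvec(a).as_matrix()
E
cat > m.py <<'E'
from h import *
for c in ['top','scene']:
    d=get_image(c); print(np.shape(d['rotation'])); P,ok=cloud(d); f=d['frame'].astype(int)
    def box(cx,cy,r,z0,z1): return ok&(np.hypot(P[...,0]-cx,P[...,1]-cy)<r)&(P[...,2]>z0)&(P[...,2]<z1)
    dark=f.max(-1)<110
    def t(n,m,g=None):
        q=P[m]
        if len(q)<15: print(c,n,'few');return
        print(c,n,len(q),q.mean(0).round(3),yaw(q)[0].round(1),[np.round(v,3) for v in cv2.minAreaRect(q[:,:2].astype(np.float32))])
        return q
    t('handle',box(.573,.088,.085,.165,.2)&dark)
    q=t('scanner',box(.51,-.279,.12,.02,.08)); t('body',box(.51,-.279,.12,.03,.046))
    q=t('label',box(.677,.183,.045,.03,.085))
    if q is not None:
        ce=q.mean(0); w,V=np.linalg.eigh((q-ce).T@(q-ce)); n=V[:,0]*np.sign(V[2,0]); print(n.round(3),np.degrees(np.arctan2(-n[1],-n[0])),np.sqrt(w/len(q)))
    t('rim',box(.72,.12,.3,.18,.2)&~dark)
    t('mat',box(.52,-.262,.17,.0,.01)&(f.max(-1)<70))
E
python3 m.py
```

```text
(3,)
top handle 264 [0.57  0.094 0.19 ] 98.4 [array([0.583, 0.094]), array([0.057, 0.141]), np.float64(9.58)]
top scanner 549 [ 0.516 -0.276  0.044] -175.0 [array([ 0.51 , -0.277]), array([0.184, 0.056]), np.float64(4.811)]
top body 395 [ 0.497 -0.278  0.04 ] -174.7 [array([ 0.511, -0.277]), array([0.184, 0.056]), np.float64(5.299)]
top label 330 [0.681 0.184 0.062] 104.9 [array([0.684, 0.185]), array([0.047, 0.086]), np.float64(12.942)]
[-0.657 -0.222  0.721] 18.68383628500727 [0.00286236 0.0164889  0.02453528]
top rim 1378 [0.711 0.127 0.191] 102.2 [array([0.691, 0.115]), array([0.267, 0.371]), np.float64(11.418)]
top mat 1829 [ 0.513 -0.254  0.005] -172.2 [array([ 0.519, -0.259]), array([0.255, 0.159]), np.float64(5.936)]
(3,)
scene handle 280 [0.578 0.089 0.185] 100.5 [array([0.586, 0.091]), array([0.044, 0.137]), np.float64(10.79)]
scene scanner 590 [ 0.541 -0.275  0.042] -175.2 [array([ 0.517, -0.274]), array([0.186, 0.055]), np.float64(1.915)]
scene body 420 [ 0.524 -0.276  0.038] -175.0 [array([ 0.517, -0.273]), array([0.186, 0.055]), np.float64(1.392)]
scene label 57 [0.681 0.196 0.059] 72.8 [array([0.68 , 0.193]), array([0.042, 0.055]), np.float64(16.716)]
[-0.669 -0.202  0.715] 16.839862886475892 [0.00045914 0.01136884 0.02114225]
scene rim 3403 [0.726 0.124 0.187] 102.8 [array([0.694, 0.114]), array([0.268, 0.371]), np.float64(10.935)]
scene mat 1904 [ 0.542 -0.251  0.002] -175.6 [array([ 0.537, -0.259]), array([0.289, 0.157]), np.float64(6.019)]
```

Run:
```python
from h import *
go([.572,.089,.46],toolR(11),10)
```

```text
total [ -55.3 -473.4 -291.9] [52.71  0.   -0.  ] k 10
[-5.5, -47.3, -29.2, 5.3, 0.0, -0.0]
[-5.5, -49.8, -24.7, 5.3, 0.0, -0.0]
[-5.5, -51.9, -20.0, 5.3, 0.0, -0.0]
[-5.5, -53.5, -15.2, 5.3, 0.0, -0.0]
[-5.5, -54.7, -10.2, 5.3, 0.0, -0.0]
[-5.5, -55.4, -5.1, 5.3, 0.0, -0.0]
[-5.5, -55.6, -0.0, 5.3, 0.0, -0.0]
[-5.5, -55.4, 5.1, 5.3, 0.0, -0.0]
[-5.5, -54.7, 10.1, 5.3, 0.0, -0.0]
[-5.5, -53.5, 15.1, 5.3, 0.0, -0.0]
```

Request:
arm_command:
  motion:
    - [40,-11,-47,-29,5.3,0,0]
    - [40,-11,-50,-25,5.3,0,0]
    - [40,-11,-52,-20,5.3,0,0]
    - [40,-11,-53.5,-15,5.3,0,0]
    - [40,-11,-54.5,-10,5.3,0,0]

```text
clock: 1.68
position: [0.4249, 0.3231, 0.4604]
ee_rot: [-0.506, 1.51, 0.506]
force: [0.5, 0.4, 0.5]
width: 0.507
```

Request:
arm_command:
  motion:
    - [40,0,-55.5,-5,5.3,0,0]
    - [40,0,-55.5,0,5.3,0,0]
    - [40,0,-55.5,5,5.3,0,0]
    - [40,0,-54.5,10,5.3,0,0]
    - [40,0,-53.5,15,5.3,0,0]

```text
clock: 2.3
position: [0.5714, 0.0872, 0.46]
ee_rot: [-0.144, 1.565, 0.145]
force: [2.1, 0.5, 0.2]
width: 0.438
```

Run:
```python
from h import *
s=arm.observe(); print(s['clock'],s['position'].round(3),s['joints'].round(2),s['force'])
go([.572,.089,.342],toolR(11))
d=save('wrist','w1.png',1.5)
for n in ['sash_handle','label','booth']: print(n,[(np.round(r['point'],3).tolist(),round(r['p'],2)) for r in pinpoint('wrist',n)][:3])
T=d['tool_from_camera']; Rw=R.from_rotvec(s['ee_rot']).as_matrix(); print(np.round(T,3))
d['rotation']=Rw@T[:3,:3]; d['origin']=s['position']+Rw@T[:3,3]
P,ok=cloud(d); f=d['frame'].astype(int)
m=ok&(f.max(-1)<110)&(P[...,2]>.165)&(P[...,2]<.2)&(np.hypot(P[...,0]-.573,P[...,1]-.088)<.085); q=P[m]
print(len(q)); 
if len(q)>20: print(q.mean(0),yaw(q)[0],cv2.minAreaRect(q[:,:2].astype(np.float32)))
```

```text
2.3 [0.571 0.087 0.46 ] [-0.56  0.33  0.43  1.64 -0.14  1.21  0.08] [2.07364769 0.51312809 0.1774684 ]
total [118.    1.6   0.8] [-0.44  0.04 -0.02] k 3
[39.3, 0.5, 0.3, -0.1, 0.0, -0.0]
[39.3, 0.6, 0.3, -0.1, 0.0, -0.0]
[39.3, 0.6, 0.3, -0.1, 0.0, -0.0]
sash_handle [([0.451, 0.238, 0.003], 0.67), ([0.568, 0.085, 0.184], 0.59)]
label [([0.683, 0.182, 0.058], 0.83)]
booth [([0.621, 0.102, 0.003], 0.6)]
[[-0.001 -0.266  0.964  0.019]
 [-0.    -0.964 -0.266  0.071]
 [ 1.    -0.     0.001  0.   ]
 [ 0.     0.     0.     1.   ]]
1463
[0.57265208 0.11908478 0.19079396] 92.58086414358738 ((0.5862051844596863, 0.09796306490898132), (0.055444397032260895, 0.13108831644058228), 9.722823143005371)
```

Request:
arm_command:
  motion:
    - [40,40,0.5,0,0,0,0]
    - [40,40,0.5,0,0,0,0]
    - [40,38,0,0,0,0,0]

```text
clock: 2.88
position: [0.5698, 0.0918, 0.3406]
ee_rot: [-0.149, 1.566, 0.151]
force: [-0.0, 0.2, 0.2]
width: 0.439
```

Request:
arm_command:
  motion:
    - [0,0,0,0,0,0,0]
    - [0,0,0,0,0,0,0]
    - [0,0,0,0,0,0,0]
    - [0,0,0,0,0,0,0]
  newtons: 40

```text
clock: 3.38
position: [0.5682, 0.0898, 0.3423]
ee_rot: [-0.147, 1.572, 0.148]
force: [-13.5, -1.2, 2.6]
width: 0.145
```

Request:
arm_command:
  motion:
    - [0,-10,0,-2,0,0,0]
    - [0,-25,0,0,0,0,0]
    - [0,-30,0,0,0,0,0]
    - [0,-30,0,0,0,0,0]
    - [0,-20,0,0,0,0,0]

```text
clock: 4.0
position: [0.5675, 0.0897, 0.4581]
ee_rot: [-0.147, 1.568, 0.148]
force: [-2.6, 1.4, -12.2]
width: 0.148
```

Request:
arm_command:
  motion:
    - [0,-10,0,0,0,0,0]
    - [0,-6,0,0,0,0,0]
    - [0,-4,0,0,0,0,0]
    - [0,-2,0,0,0,0,0]
    - [0,0,0,0,0,0,0]

```text
clock: 4.62
position: [0.5676, 0.0897, 0.4791]
ee_rot: [-0.147, 1.568, 0.148]
force: [-7.1, 0.9, -7.2]
width: 0.145
```

Request:
arm_command:
  motion:
    - [0,-3,0,-1,0,0,0]
    - [0,-3,0,0,0,0,0]
    - [0,0,0,0,0,0,0]

```text
clock: 5.0
position: [0.5677, 0.0901, 0.4806]
ee_rot: [-0.149, 1.57, 0.146]
force: [13.7, 4.1, -46.7]
width: 0.15
```

Run:
```python
from h import *
for c in ['scene','top']:
    get_image(c); print([(np.round(r['point'],3).tolist(),round(r['p'],2)) for r in pinpoint(c,'sash_handle')][:3])
```

```text
[([0.568, 0.092, 0.318], 0.85)]
[([0.572, 0.088, 0.319], 0.76)]
```

Request:
arm_command:
  motion:
    - [0,4,0,1,0,0,0]
    - [40,0,0,0,0,0,0]
    - [40,0,0,0,0,0,0]
    - [40,0,0,0,0,0,0]

```text
clock: 5.7
position: [0.569, 0.089, 0.4821]
ee_rot: [-0.146, 1.563, 0.147]
force: [-0.2, -0.5, -0.7]
width: 0.412
```

Request:
arm_command:
  motion:
    - [40,-25,0,0,0,0,0]
    - [40,-45,0,0,0,0,0]

```text
clock: 5.95
position: [0.5684, 0.0893, 0.5509]
ee_rot: [-0.147, 1.568, 0.146]
force: [0.4, -0.5, 0.5]
width: 0.435
```

Run:
```python
from h import *
for c in ['scene','top']:
    get_image(c); print([(np.round(r['point'],3).tolist(),round(r['p'],2)) for r in pinpoint(c,'sash_handle')][:3])
print(arm.observe()['force'])
go([.48,-.281,.46],toolR(-85))
```

```text
[([0.57, 0.089, 0.321], 0.67)]
[([0.57, 0.088, 0.32], 0.66)]
[-0.12776711 -0.509723    0.61784462]
total [  91.3 -347.2 -156.2] [95.7   0.12 -0.15] k 11
[8.3, -31.6, -14.2, 8.7, 0.0, -0.0]
[8.3, -33.3, -9.3, 8.7, 0.0, -0.0]
[8.3, -34.4, -4.1, 8.7, 0.0, -0.0]
[8.3, -34.6, 1.1, 8.7, 0.0, -0.0]
[8.3, -34.0, 6.4, 8.7, 0.0, -0.0]
[8.3, -32.7, 11.4, 8.7, 0.0, -0.0]
[8.4, -30.6, 16.2, 8.7, 0.0, -0.0]
[8.4, -27.7, 20.7, 8.7, 0.0, -0.0]
[8.4, -24.3, 24.6, 8.7, 0.0, -0.0]
[8.4, -20.3, 28.0, 8.7, 0.0, -0.0]
[8.4, -15.8, 30.8, 8.7, 0.0, -0.0]
```

Request:
arm_command:
  motion:
    - [40,5,-32,-14,8.7,0,0]
    - [40,6,-33,-9,8.7,0,0]
    - [40,8,-34.5,-4,8.7,0,0]
    - [40,8,-34.5,1,8.7,0,0]
    - [60,10,-34,6.5,8.7,0,0]

```text
clock: 6.78
position: [0.5282, -0.08, 0.5127]
ee_rot: [0.452, 1.524, -0.452]
force: [0.8, -0.8, 0.4]
width: 0.501
```

Request:
arm_command:
  motion:
    - [60,10,-32.5,11.5,8.7,0,0]
    - [60,10,-30.5,16,8.7,0,0]
    - [60,20,-27.5,20.5,8.7,0,0]
    - [60,20,-24.5,24.5,8.7,0,0]
    - [60,20,-20,28,8.7,0,0]

```text
clock: 7.4
position: [0.4878, -0.2473, 0.4324]
ee_rot: [1.035, 1.312, -1.035]
force: [-0.6, -0.0, 0.6]
width: 0.658
```

Request:
arm_command:
  motion:
    - [60,20,-16,31,8.7,0,0]
    - [60,25,0,0,0,0,0]
    - [60,0,0,0,0,0,0]

```text
clock: 7.78
position: [0.4795, -0.28, 0.3866]
ee_rot: [1.144, 1.253, -1.147]
force: [-0.1, 0.1, 0.4]
width: 0.655
```

```bash
cat >> h.py <<'E'
def wrist(name=None):
    s=arm.observe(); d=get_image('wrist'); T=d['tool_from_camera']; Rw=R.from_rotvec(s['ee_rot']).as_matrix()
    d['rotation']=Rw@T[:3,:3]; d['origin']=s['position']+Rw@T[:3,3]
    if name: cv2.imwrite('pics/'+name,d['frame'][:,:,::-1])
    return d
E
python3 - <<'E'
from h import *
s=arm.observe(); print(s['clock'],s['position'].round(3),s['joints'].round(2),s['force'])
d=wrist('w2.png')
for n in ['scanner','scanner_window']: print(n,[(np.round(r['point'],3).tolist(),round(r['p'],2)) for r in pinpoint('wrist',n)][:3])
P,ok=cloud(d)
m=ok&(np.hypot(P[...,0]-.512,P[...,1]+.279)<.12)&(P[...,2]>.02)&(P[...,2]<.08)
q=P[m]; print(len(q),yaw(q)[0],cv2.minAreaRect(q[:,:2].astype(np.float32)),np.percentile(q[:,2],[50,99]))
go([.479,-.282,.18],toolR(-85))
E
```

```text
7.775 [ 0.48  -0.28   0.387] [-0.17  0.42  0.84  1.81 -0.35  1.07 -0.68] [-0.07088767  0.05565     0.42869815]
scanner [([0.512, -0.28, 0.003], 0.66), ([0.521, -0.262, -0.0], 0.46)]
scanner_window [([0.598, -0.272, 0.02], 0.72), ([0.418, 0.03, -0.004], 0.31)]
5939 -174.98246288553443 ((0.5165395736694336, -0.27842435240745544), (0.18241778016090393, 0.056043919175863266), 4.898324012756348) [0.04159814 0.06351   ]
total [209.3  -1.9   1.7] [ 0.07  0.01 -0.03] k 4
[52.3, -0.5, 0.4, 0.0, 0.0, -0.0]
[52.3, -0.5, 0.4, 0.0, 0.0, -0.0]
[52.3, -0.5, 0.4, 0.0, 0.0, -0.0]
[52.3, -0.5, 0.4, 0.0, 0.0, -0.0]
```

View pics/w2.png

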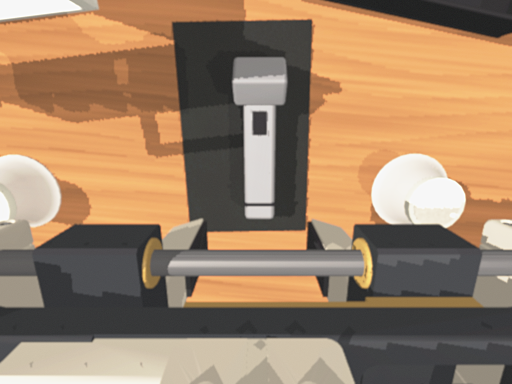

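Request:
arm_command:
  motion:
    - [60,50,-0.5,0.5,0,0,0]
    - [60,55,-0.5,0.5,0,0,0]
    - [60,50,-0.5,0.5,0,0,0]
    - [60,30,0,0,0,0,0]
    - [60,15.5,0,0,0,0,0]

```text
clock: 8.55
position: [0.4794, -0.2816, 0.1876]
ee_rot: [1.144, 1.25, -1.144]
force: [-0.3, 0.6, 0.2]
width: 0.65
```

Request:
arm_command:
  motion:
    - [20,0,0,0,0,0,0]
    - [20,0,0,0,0,0,0]
    - [20,0,0,0,0,0,0]
    - [20,0,0,0,0,0,0]
    - [20,0,0,0,0,0,0]
  newtons: 45

```text
clock: 9.18
position: [0.4795, -0.2823, 0.1895]
ee_rot: [1.145, 1.247, -1.143]
force: [-0.9, 1.2, 7.8]
width: 0.389
```

Request:
arm_command:
  motion:
    - [20,-10,0,0,0,0,0]
    - [20,-25,0,0,0,0,0]
    - [20,-45,0,0,0,0,0]
    - [20,-50,0,0,0,0,0]
    - [20,-40,0,0,0,0,0]

```text
clock: 9.8
position: [0.4785, -0.2821, 0.3606]
ee_rot: [1.145, 1.248, -1.145]
force: [1.0, -0.1, -2.3]
width: 0.39
```

Run:
```python
from h import *
s=arm.observe(); print(s['clock'],s['position'].round(3),s['joints'].round(2),s['force'],s['width'])
Rw=R.from_rotvec(s['ee_rot']).as_matrix()
for c in ['wrist','top','scene']:
    d=wrist('w3.png') if c=='wrist' else get_image(c); P,ok=cloud(d)
    p=(P-s['position'])@Rw
    f=d['frame'].astype(int); grey=(f.max(-1)-f.min(-1))<25
    m=ok&grey&(abs(p[...,2])<.03)&(p[...,1]>.0)&(p[...,1]<.14)&(p[...,0]>.11)&(p[...,0]<.2)
    q=p[m]; a=q[(q[:,1]<.07)&(q[:,0]>.135)]; 
    if len(a)>10: print(c,len(q),'y max',np.percentile(q[:,1],[1,99]),'top line slope deg',np.degrees(np.arctan(np.polyfit(a[:,1],a[:,0],1)[0])),np.median(a[:,0]),'z mid',np.percentile(q[:,2],[1,99]))
    for r in pinpoint(c,'scanner_window'): print(c,((np.array(r['point'])-s['position'])@Rw).round(3),r['p'])
# aim target, label estimates
az=11; ex=np.array([np.cos(np.radians(az)),np.sin(np.radians(az)),0]); L=np.array([.679,.183,.056])
W=L+.15*(np.array([0,0,1])-ex)/2**.5; t=W-ex*.118+np.array([0,0,.1655]); print(W,t)
go(t-ex*.1+[0,0,.1],toolR(az-90))
```

```text
9.8 [ 0.479 -0.282  0.361] [-0.15  0.45  0.83  1.85 -0.39  1.01 -0.64] [ 1.04551928 -0.11671642 -2.32972776] 0.3899961370196751
wrist 25585 y max [0.00668761 0.10955278] top line slope deg -1.635756547308417 0.1487577392521222 z mid [-0.02620252  0.025525  ]
wrist [ 0.169  0.117 -0.   ] 0.85
wrist [ 0.367 -0.033  0.2  ] 0.45
top [ 0.341 -0.131  0.438] 0.89
top [ 0.342 -0.227  0.263] 0.57
scene 551 y max [0.00162094 0.12882219] top line slope deg -0.6534330294010194 0.15410877967844172 z mid [-0.02795245  0.02512219]
scene [ 0.341 -0.135  0.438] 0.64
scene [0.165 0.121 0.   ] 0.58
scene [ 0.338 -0.229  0.262] 0.57
[0.57488271 0.16276165 0.16206602] [0.45905071 0.14024619 0.32756602]
total [ -69.7  -82.1 -411.5] [-5.98 -0.08  0.09] k 8
[-8.7, -10.3, -51.4, -0.7, -0.0, 0.0]
[-8.7, -9.6, -51.6, -0.7, -0.0, 0.0]
[-8.7, -8.9, -51.7, -0.7, -0.0, 0.0]
[-8.7, -8.2, -51.8, -0.7, -0.0, 0.0]
[-8.8, -7.6, -51.9, -0.7, -0.0, 0.0]
[-8.8, -6.9, -52.0, -0.7, -0.0, 0.0]
[-8.8, -6.2, -52.1, -0.7, -0.0, 0.0]
[-8.8, -5.5, -52.1, -0.7, -0.0, 0.0]
```

View pics/w3.png

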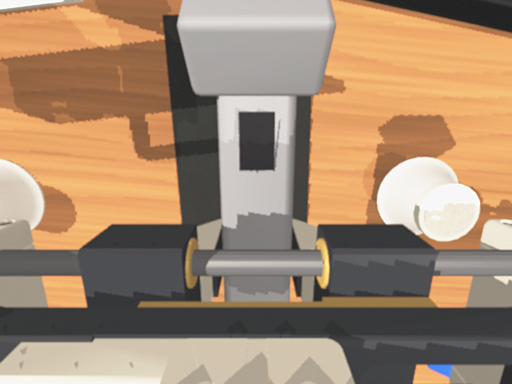

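Request:
arm_command:
  motion:
    - [20,0,-4,-35,-0.7,0,0]
    - [20,0,-3.5,-52,-0.7,0,0]
    - [20,0,-3,-52,-0.7,0,0]
    - [20,0,-2,-52,-0.7,0,0]
    - [20,0,-1.5,-52,-0.7,0,0]

```text
clock: 10.72
position: [0.4365, -0.0404, 0.3572]
ee_rot: [1.098, 1.277, -1.101]
force: [0.3, 0.8, -1.7]
width: 0.391
```

Request:
arm_command:
  motion:
    - [20,0,-1,-52,-0.7,0,0]
    - [20,0,0,-52,-0.7,0,0]
    - [20,0,0.5,-45,-0.7,0,0]
    - [20,0,0,-25,-0.4,0,0]
    - [20,0,0,0,0,0,0]

```text
clock: 11.35
position: [0.4077, 0.1313, 0.3572]
ee_rot: [1.062, 1.296, -1.066]
force: [0.4, -0.9, -2.6]
width: 0.394
```

```bash
cat > lab.py <<'E'
from h import *
import sys
s=arm.observe(); print(s['clock'],s['position'].round(3),s['joints'].round(2),s['force'])
Rw=R.from_rotvec(s['ee_rot']).as_matrix()
d=wrist(sys.argv[1])
for n in ['label','scanner_window']: print(n,[(np.round(r['point'],3).tolist(),round(r['p'],2)) for r in pinpoint('wrist',n)][:3])
for c in ['wrist','top','scene']:
    if c!='wrist': d=get_image(c); print(c,[(np.round(r['point'],3).tolist(),round(r['p'],2)) for r in pinpoint(c,'label')][:3])
    P,ok=cloud(d); m=ok&(np.hypot(P[...,0]-.679,P[...,1]-.183)<.04)&(P[...,2]>.03)&(P[...,2]<.085); q=P[m]
    if len(q)<30: print(c,'few');continue
    best=None; rng=np.random.default_rng(0)
    for _ in range(300):
        a=q[rng.choice(len(q),3,False)]; n=np.cross(a[1]-a[0],a[2]-a[0]); n/=np.linalg.norm(n)+1e-12
        k=abs((q-a[0])@n)<.003
        if best is None or k.sum()>best.sum(): best=k
    q=q[best]; ce=q.mean(0); w,V=np.linalg.eigh((q-ce).T@(q-ce)); n=V[:,0]*np.sign(V[2,0])
    print(c,len(q),ce.round(4),n.round(3),'az',np.degrees(np.arctan2(-n[1],-n[0])).round(1),'tilt',np.degrees(np.arccos(n[2])).round(1))
    u=np.cross([0,0,1],n); u/=np.linalg.norm(u); v=np.cross(n,u)
    print('  rect along u(level),v',[np.round(x,4) for x in cv2.minAreaRect(np.c_[(q-ce)@u,(q-ce)@v].astype(np.float32))])
E
python3 lab.py w4.png
```

```text
11.35 [0.408 0.131 0.357] [-1.11  0.19  0.8   2.13 -0.18  0.88 -1.58] [ 0.36651016 -0.86065755 -2.58048591]
label []
scanner_window [([0.522, 0.156, 0.191], 0.67)]
wrist few
top []
top few
scene [([0.675, 0.183, 0.054], 0.63), ([0.416, 0.034, 0.0], 0.23)]
scene 54 [0.6808 0.1944 0.0585] [-0.67  -0.205  0.714] az 17.0 tilt 44.4
  rect along u(level),v [array([ 0.0024, -0.0054]), array([0.0308, 0.0742]), np.float64(33.0312)]
```

View pics/w4.png

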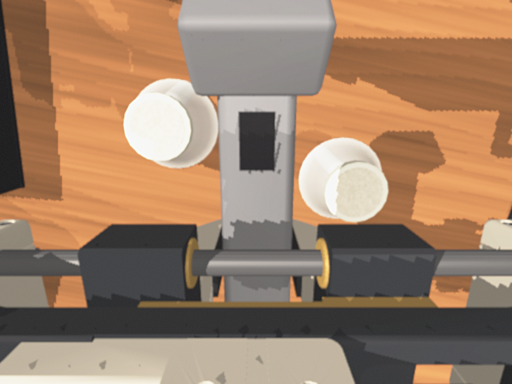

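Request:
arm_command:
  motion:
    - [20,0,0,-35,0,0,0]
    - [20,0,0,-50,0,0,0]
    - [20,0,0,-50,0,0,0]
    - [20,0,0,-50,0,0,0]
    - [20,0,0,-35,0,0,0]

```text
clock: 12.32
position: [0.3661, 0.3474, 0.3581]
ee_rot: [1.066, 1.295, -1.065]
force: [0.3, -0.3, -2.4]
width: 0.385
```

```bash
python3 lab.py w5.png
python3 - <<'E'
from h import *
d=get_image('top'); np.savez('top.npz',**{k:np.array(v) for k,v in d.items()})
P,ok=cloud(d); q=np.array([.679,.183,.056]); k=np.nanargmin(np.where(ok,np.linalg.norm(P-q,axis=-1),9)); v,u=divmod(int(k),512); print(u,v)
cv2.imwrite('pics/lab.png',cv2.resize(d['frame'][v-30:v+30,u-40:u+40,::-1],None,fx=8,fy=8,interpolation=cv2.INTER_CUBIC))
E
```

```text
12.325 [0.366 0.347 0.358] [-1.4   0.33  0.7   1.96 -0.26  0.94 -1.95] [ 0.27593857 -0.29444232 -2.38406866]
label []
scanner_window [([0.482, 0.369, 0.194], 0.81), ([0.398, 0.356, 0.176], 0.73)]
wrist few
top []
top few
scene [([0.676, 0.186, 0.054], 0.52)]
scene 54 [0.6809 0.1943 0.0585] [-0.669 -0.204  0.714] az 17.0 tilt 44.4
  rect along u(level),v [array([ 0.001 , -0.0037]), array([0.0318, 0.0726]), np.float64(28.4865)]
146 140
```

View pics/lab.png

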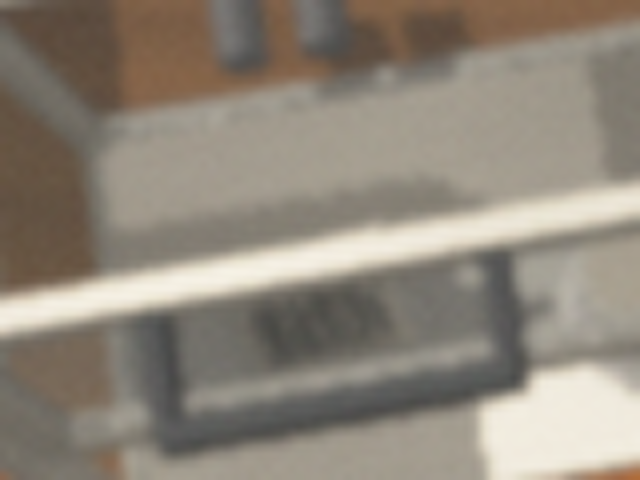

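Run:
```python
from h import *
go([.622,.315,.565],toolR(-79),8)
```

```text
total [-206.7  244.7   76.7] [-0.12 -0.    0.  ] k 8
[-25.8, 30.6, 9.6, -0.0, -0.0, 0.0]
[-25.8, 30.6, 9.6, -0.0, -0.0, 0.0]
[-25.8, 30.6, 9.6, -0.0, -0.0, 0.0]
[-25.8, 30.6, 9.6, -0.0, -0.0, 0.0]
[-25.8, 30.6, 9.6, -0.0, -0.0, 0.0]
[-25.8, 30.6, 9.6, -0.0, -0.0, 0.0]
[-25.8, 30.6, 9.6, -0.0, -0.0, 0.0]
[-25.8, 30.6, 9.6, -0.0, -0.0, 0.0]
```

Up first, then forward.

Request:
arm_command:
  motion:
    - [20,-35,0,0,0,0,0]
    - [20,-50,0,5,0,0,0]
    - [20,-50,20,10,0,0,0]
    - [20,-45,35,12,0,0,0]
    - [20,-27,45,12,0,0,0]

```text
clock: 13.35
position: [0.4732, 0.3249, 0.5682]
ee_rot: [1.069, 1.295, -1.063]
force: [-0.3, 0.3, -2.4]
width: 0.39
```

Request:
arm_command:
  motion:
    - [20,0,50,12,0,0,0]
    - [20,0,50,12,0,0,0]
    - [20,0,45,14,0,0,0]
    - [20,0,0,0,0,0,0]
    - [20,0,0,0,0,0,0]

```text
clock: 13.98
position: [0.622, 0.3157, 0.565]
ee_rot: [1.067, 1.294, -1.068]
force: [-0.7, 0.6, -2.3]
width: 0.389
```

```bash
sed -i "s/^d=wrist(sys.argv\[1\])/d=wrist(sys.argv[1]); np.savez('w.npz',**{k:np.array(v) for k,v in d.items()})/" lab.py; python3 lab.py w6.png
```

```text
13.975 [0.622 0.316 0.565] [-0.95  0.57  0.78  1.12 -0.39  1.59 -1.64] [-0.71046803  0.64717583 -2.28630567]
label [([0.683, 0.181, 0.056], 0.94)]
scanner_window [([0.735, 0.34, 0.396], 0.86)]
wrist 1161 [0.6835 0.1846 0.0599] [-0.668 -0.212  0.714] az 17.6 tilt 44.5
  rect along u(level),v [array([ 0.0002, -0.0036]), array([0.0678, 0.0795]), np.float64(89.8376)]
top []
top few
scene [([0.674, 0.184, 0.054], 0.43)]
scene 54 [0.6812 0.1942 0.0588] [-0.67  -0.205  0.713] az 17.0 tilt 44.5
  rect along u(level),v [array([ 0.0015, -0.0041]), array([0.0307, 0.0743]), np.float64(28.9108)]
```

View pics/w6.png

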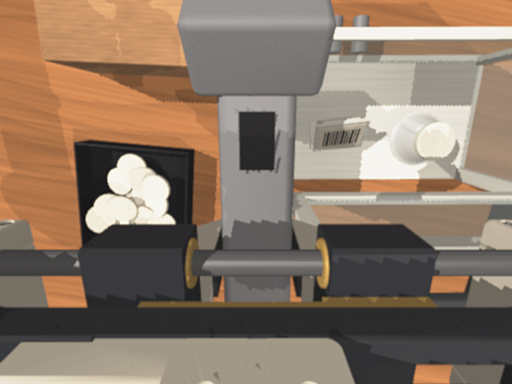

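The label (~338,135 px) is visibly yawed relative to the booth: azimuth ≈17.5°, tilt 45°. I'll refine its centre on the fitted plane.

Run:
```python
from h import *
d=dict(np.load('w.npz')); P,ok=cloud(d); c=np.array([.6835,.1846,.0599])
az=np.radians(17.5); ex=np.array([np.cos(az),np.sin(az),0]); ez=np.array([0,0,1.]); n=(ez-ex)/2**.5; u=np.cross(ez,n);u/=np.linalg.norm(u);v=np.cross(n,u)
p=P-c; m=ok&(abs(p@n)<.004)&(np.linalg.norm(p,axis=-1)<.062); q=p[m]
r=cv2.minAreaRect(np.c_[q@u,q@v].astype(np.float32)); print(r, m.sum()); a=q@u;b=q@v;print(np.percentile(a,[1,99]),np.percentile(b,[1,99]))
L=c+u*(np.percentile(a,[1,99]).mean())+v*np.percentile(b,[1,99]).mean(); print('plate mid',L)
f=d['frame'].astype(int).max(-1); vv,uu=np.nonzero(m); cv2.imwrite('pics/lab2.png',cv2.resize(d['frame'][105:165,295:385,::-1],None,fx=7,fy=7,interpolation=cv2.INTER_CUBIC))
dk=m&(f<90); print('bars mid',c+u*np.mean([(p[dk]@u).min(),(p[dk]@u).max()])+v*np.mean(np.percentile(p[dk]@v,[2,98])),dk.sum())
L=np.array([.681,.1825,.056])
t=L+.15*n-ex*.118+ez*.167; print('aim tcp',t,'pre',t-.05*ex+.04*ez)
go(t-.05*ex+.04*ez,toolR(17.5-90),10)
```

```text
((0.0006102807819843292, -0.003822147846221924), (0.06841098517179489, 0.08739104866981506), 89.13861083984375) 1353
[-0.04235755  0.04270987] [-0.03648047  0.02950929]
plate mid [0.68120236 0.18369085 0.05743532]
bars mid [0.67986544 0.18160296 0.05553243] 136
aim tcp [0.46730444 0.11512205 0.32906602] pre [0.41961859 0.10008676 0.36906602]
total [ 196.5 -239.5  174.3] [-6.43 -0.04 -0.03] k 10
[19.6, -24.0, 17.4, -0.6, -0.0, -0.0]
[19.6, -24.1, 17.2, -0.6, -0.0, -0.0]
[19.7, -24.3, 16.9, -0.6, -0.0, -0.0]
[19.7, -24.5, 16.6, -0.6, -0.0, -0.0]
[19.7, -24.7, 16.3, -0.6, -0.0, -0.0]
[19.7, -24.9, 16.1, -0.6, -0.0, -0.0]
[19.7, -25.1, 15.8, -0.6, -0.0, -0.0]
[19.7, -25.2, 15.5, -0.6, -0.0, -0.0]
[19.7, -25.4, 15.2, -0.6, -0.0, -0.0]
[19.7, -25.6, 14.9, -0.6, -0.0, -0.0]
```

View pics/lab2.png

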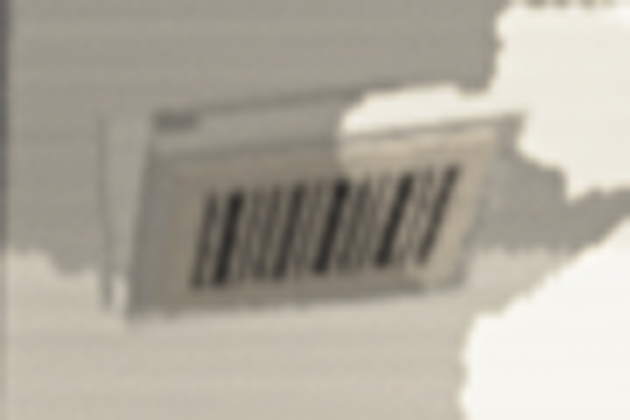

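Request:
arm_command:
  motion:
    - [20,0,-35,0,0,0,0]
    - [20,0,-50,0,0,0,0]
    - [20,0,-50,10,0,0,0]
    - [20,0,-50,15,0,0,0]
    - [20,6.5,-40,30,-1,0,0]

```text
clock: 14.95
position: [0.4096, 0.2197, 0.5587]
ee_rot: [1.052, 1.303, -1.05]
force: [0.4, -0.7, -0.3]
width: 0.389
```

Request:
arm_command:
  motion:
    - [20,40,-15,35,-1.4,0,0]
    - [20,50,0,35,-1.4,0,0]
    - [20,50,0,30,-1.4,0,0]
    - [20,35,0,20,-1.2,0,0]
    - [20,15,0,0,0,0,0]

```text
clock: 15.58
position: [0.425, 0.0986, 0.3676]
ee_rot: [0.984, 1.337, -0.986]
force: [-0.4, 0.5, -1.7]
width: 0.391
```

```bash
cat > aim.py <<'E'
from h import *
s=arm.observe(); print(s['clock'],s['position'].round(4),s['joints'].round(2),s['force'].round(1))
az=np.radians(17.5); ex=np.array([np.cos(az),np.sin(az),0]); ez=np.array([0,0,1.]); n=(ez-ex)/2**.5; L=np.array([.681,.183,.056])
Rw=R.from_rotvec(s['ee_rot']).as_matrix()
for c in ['wrist','scene']:
    if c=='wrist': wrist()
    else: get_image(c)
    for r in pinpoint(c,'scanner_window'): print(c,((np.array(r['point'])-s['position'])@Rw).round(3),r['p'])
w=s['position']+Rw@np.array([.167,.118,0]); a=Rw@np.array([1,1,0])/2**.5
dd=L-w; print('dist',np.linalg.norm(dd),'beam miss mm',1e3*(dd-a*(dd@a)),'angle to normal',np.degrees(np.arccos(-a@n)))
go(L+.15*n-ex*.118+ez*.167,toolR(17.5-90))
E
python3 aim.py
```

```text
15.575 [0.425  0.0986 0.3676] [-1.13  0.21  0.94  2.11 -0.22  0.92 -1.34] [-0.4  0.5 -1.7]
wrist [ 0.168  0.118 -0.002] 0.62
scene [ 0.348 -0.339  0.587] 0.82
scene [ 0.349 -0.286  0.781] 0.58
dist 0.20954581403083924 beam miss mm [2.34317533 5.76278053 3.9321845 ] angle to normal 0.21508705825766122
total [40.5 44.  -1.6] [-0.04 -0.02 -0.06] k 2
[20.3, 22.0, -0.8, -0.0, -0.0, -0.0]
[20.2, 22.0, -0.8, -0.0, -0.0, -0.0]
```

Request:
arm_command:
  motion:
    - [20,10,10,-0.5,0,0,0]
    - [20,14,14,-0.5,0,0,0]
    - [20,10,12,-0.5,0,0,0]
    - [20,6.5,8,0,0,0,0]
    - [20,0,0,0,0,0,0]

```text
clock: 16.4
position: [0.4674, 0.1153, 0.3286]
ee_rot: [0.982, 1.338, -0.981]
force: [-0.1, -0.5, -2.6]
width: 0.389
```

```bash
python3 aim.py
python3 - <<'E'
from h import *
save('scene','aim.png',1.5)
E
```

```text
16.4 [0.4674 0.1153 0.3286] [-1.01  0.37  0.86  2.06 -0.36  0.87 -1.21] [-0.1 -0.5 -2.6]
wrist [ 0.169  0.12  -0.003] 0.81
scene [ 0.305 -0.387  0.59 ] 0.83
scene [ 0.312 -0.336  0.782] 0.72
scene [ 0.325  0.015 -0.118] 0.3
dist 0.14969589496700617 beam miss mm [-0.11116102  0.55046718  0.05914159] angle to normal 0.050607874605295235
total [-0.4  0.8 -0.8] [-0.09 -0.03 -0.03] k 1
[-0.4, 0.8, -0.8, -0.1, -0.0, -0.0]
```

View pics/aim.png

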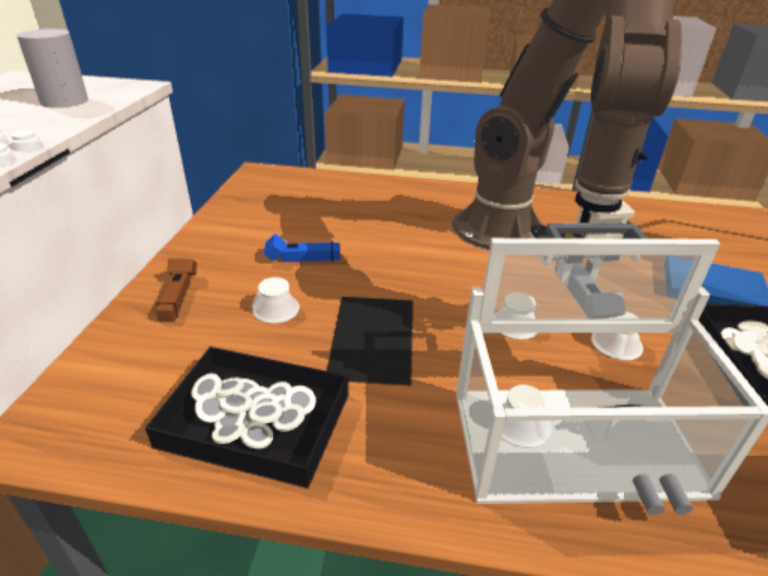

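The scanner is in front of the opening under the raised sash, and the masks haven't moved. Holding now.

Request:
arm_command:
  motion:
    - [20,0,0,0,0,0,0]
    - [20,0,0,0,0,0,0]
    - [20,0,0,0,0,0,0]
    - [20,0,0,0,0,0,0]
    - [20,0,0,0,0,0,0]

```text
clock: 17.27
position: [0.467, 0.1146, 0.3282]
ee_rot: [0.983, 1.338, -0.983]
force: [0.4, -0.2, -1.6]
width: 0.388
```

Request:
arm_command:
  motion:
    - [20,0,0,0,0,0,0]
    - [20,0,0,0,0,0,0]
    - [20,0,0,0,0,0,0]
    - [20,0,0,0,0,0,0]
    - [20,0,0,0,0,0,0]

```text
clock: 17.9
position: [0.467, 0.1147, 0.3282]
ee_rot: [0.982, 1.338, -0.982]
force: [-0.5, 0.2, -2.0]
width: 0.392
```

Request:
arm_command:
  motion:
    - [20,0,0,0,0,0,0]
    - [20,0,0,0,0,0,0]
    - [20,0,0,0,0,0,0]
    - [20,0,0,0,0,0,0]
    - [20,0,0,0,0,0,0]

```text
clock: 18.52
position: [0.467, 0.1146, 0.3282]
ee_rot: [0.983, 1.338, -0.983]
force: [-0.3, 0.1, -1.4]
width: 0.385
```

Request:
arm_command:
  motion:
    - [20,0,0,0,0,0,0]
    - [20,0,0,0,0,0,0]
    - [20,0,0,0,0,0,0]
    - [20,0,0,0,0,0,0]
    - [20,0,0,0,0,0,0]

```text
clock: 19.15
position: [0.467, 0.1146, 0.3282]
ee_rot: [0.983, 1.338, -0.983]
force: [0.6, 0.3, -2.4]
width: 0.391
```

```bash
python3 aim.py
python3 - <<'E'
from h import *
go([.4795,-.2823,.30],toolR(-85),10)
E
```

```text
19.15 [0.467  0.1146 0.3282] [-1.01  0.37  0.86  2.06 -0.36  0.87 -1.21] [ 0.6  0.3 -2.4]
wrist [ 0.169  0.118 -0.002] 0.74
wrist [ 0.331 -0.071  0.064] 0.61
scene [ 0.308 -0.385  0.587] 0.94
scene [ 0.309 -0.333  0.785] 0.74
scene [0.322 0.199 0.152] 0.47
dist 0.1498470706652249 beam miss mm [0.34045721 1.35188528 0.72933514] angle to normal 0.06327437586989142
total [-0.8  0.6 -0.8] [-0.09 -0.    0.  ] k 1
[-0.8, 0.6, -0.8, -0.1, -0.0, 0.0]
total [  28.2 -106.8  382.5] [12.41 -0.    0.  ] k 10
[2.8, -10.7, 38.3, 1.2, -0.0, 0.0]
[2.8, -9.8, 38.5, 1.2, -0.0, 0.0]
[2.8, -9.0, 38.7, 1.2, -0.0, 0.0]
[2.8, -8.2, 38.9, 1.2, -0.0, 0.0]
[2.8, -7.3, 39.0, 1.2, -0.0, 0.0]
[2.8, -6.5, 39.2, 1.2, -0.0, 0.0]
[2.8, -5.6, 39.3, 1.2, -0.0, 0.0]
[2.8, -4.8, 39.4, 1.2, -0.0, 0.0]
[2.8, -3.9, 39.5, 1.2, -0.0, 0.0]
[2.8, -3.1, 39.6, 1.2, -0.0, 0.0]
```

Request:
arm_command:
  motion:
    - [20,-5,-25,0,0,0,0]
    - [20,-10,-35,15,1.2,0,0]
    - [20,-5,-25,40,1.6,0,0]
    - [20,0,-10,50,1.6,0,0]
    - [20,0,-5,52,1.6,0,0]

```text
clock: 19.98
position: [0.4109, -0.0668, 0.3485]
ee_rot: [1.062, 1.297, -1.059]
force: [0.5, -0.1, -2.2]
width: 0.389
```

Request:
arm_command:
  motion:
    - [20,0,0,52,1.6,0,0]
    - [20,0,0,52,1.6,0,0]
    - [20,5,0,52,1.6,0,0]
    - [20,5,0,40,1.6,0,0]
    - [20,0,0,20,0,0,0]

```text
clock: 20.6
position: [0.4437, -0.2815, 0.3379]
ee_rot: [1.146, 1.248, -1.148]
force: [0.4, 0.1, -2.1]
width: 0.388
```

Run:
```python
from h import *
s=arm.observe(); print(s['clock'],s['position'].round(4))
go([.4795,-.2823,.21],toolR(-85))
```

```text
20.6 [ 0.4437 -0.2815  0.3379]
total [127.9  35.7   3.7] [-0.17  0.07  0.04] k 3
[42.6, 11.9, 1.2, -0.1, 0.0, 0.0]
[42.6, 11.9, 1.2, -0.1, 0.0, 0.0]
[42.6, 11.9, 1.3, -0.1, 0.0, 0.0]
```

Request:
arm_command:
  motion:
    - [20,30,12,1,0,0,0]
    - [20,40,12,1.5,0,0,0]
    - [20,35,12,1,0,0,0]
    - [20,18,0,0,0,0,0]
    - [20,10,0,0,0,0,0]

```text
clock: 21.22
position: [0.4797, -0.2795, 0.2047]
ee_rot: [1.144, 1.25, -1.145]
force: [0.4, -0.5, -1.4]
width: 0.393
```

Request:
arm_command:
  motion:
    - [20,5,0,0,0,0,0]
    - [20,4,0,0,0,0,0]
    - [20,2,0,0,0,0,0]
    - [20,1.5,0,0,0,0,0]
    - [20,0,0,0,0,0,0]

```text
clock: 21.85
position: [0.4803, -0.2794, 0.1929]
ee_rot: [1.145, 1.249, -1.144]
force: [-0.1, 0.3, -1.8]
width: 0.389
```

Request:
arm_command:
  motion:
    - [20,1,0,0,0,0,0]
    - [20,1,0,0,0,0,0]
    - [20,1,0,0,0,0,0]
    - [20,0.5,0,0,0,0,0]
    - [20,0,0,0,0,0,0]

```text
clock: 22.48
position: [0.4802, -0.2794, 0.1895]
ee_rot: [1.145, 1.249, -1.144]
force: [-1.7, 1.2, 5.6]
width: 0.389
```

Contact: force has gone from −2 to +5.6 N. Now release.

Request:
arm_command:
  motion:
    - [46,0,0,0,0,0,0]
    - [60,0,0,0,0,0,0]
    - [60,0,0,0,0,0,0]
    - [60,0,0,0,0,0,0]
    - [60,0,0,0,0,0,0]

```text
clock: 23.1
position: [0.4803, -0.2794, 0.1892]
ee_rot: [1.145, 1.249, -1.145]
force: [-0.0, -0.2, 0.8]
width: 0.653
```

Request:
arm_command:
  motion:
    - [60,-20,0,0,0,0,0]
    - [60,-40,0,0,0,0,0]
    - [60,-50,0,0,0,0,0]
    - [60,-50,0,0,0,0,0]
    - [60,0,0,0,0,0,0]

```text
clock: 23.72
position: [0.4806, -0.2807, 0.354]
ee_rot: [1.146, 1.242, -1.142]
force: [1.2, -0.1, -0.6]
width: 0.654
```

Run:
```python
from h import *
s=arm.observe(); print(s['clock'],s['position'].round(3),s['force'].round(1),s['width'])
wrist()
print('scanner',[(np.round(r['point'],3).tolist(),round(r['p'],2)) for r in pinpoint('wrist','scanner')][:3])
d=save('scene','end.png',1.5)
for n in ['sash_handle','mask_a','scanner']: print(n,[(np.round(r['point'],3).tolist(),round(r['p'],2)) for r in pinpoint('scene',n)][:4])
```

```text
23.725 [ 0.481 -0.281  0.354] [ 1.2 -0.1 -0.6] 0.6538902905664282
scanner [([0.514, -0.276, 0.005], 0.85)]
sash_handle [([0.568, 0.089, 0.318], 0.57)]
mask_a [([0.464, -0.484, -0.004], 0.97), ([0.443, 0.232, 0.003], 0.67), ([0.419, 0.036, 0.001], 0.56)]
scanner [([0.471, -0.711, -0.004], 0.93), ([0.51, -0.273, 0.005], 0.66), ([0.259, -0.475, -0.002], 0.55), ([0.469, -0.484, -0.001], 0.29)]
```

View pics/end.png

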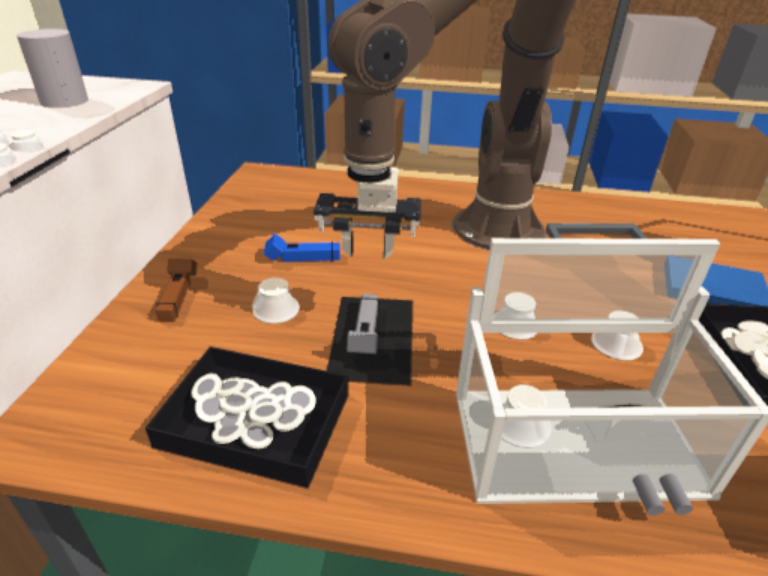

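The scanner is upright on its mat (365,325 px), the sash is up, the masks are where they were and the gripper is clear. Handing in.

```bash
python3 -c "
from cell import arm
print(arm.sign_off())"
```

```text
the job is handed in; nothing more can be done
None
```

The job is done and handed in at about 24 s on the robot clock; the hand-in reported no verdict.

- **Sash:** I lifted it to its stop, where the force rose to about 47 N. The handle then measured about 0.32 m high, and still did at the end.
- **Aim:** The label turned out to be turned about 6° relative to the booth, so I aimed along its measured normal. I held for about 2.7 s. By my estimate the window was 150 mm from the label, the line of sight was within 2 mm of its middle, and the angle error was under 1°. The camera network put the window 2–3 mm off to one side of the position I used. I did not correct for that.
- **Scanner:** I lowered it until it touched the mat (about +6 N), then released it. It lies right way up at about (0.51, -0.275), within a few mm of where it was.
- **Respirator shells:** The three outside the booth measured within about 5 mm of where they started, which is within camera noise. I checked the one inside the booth only in the final picture, and it looked unmoved.

No check failed. The only disagreement was between early estimates of the label's direction (13–19°), which a close wrist-camera view settled at 17.5°.

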